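# Load the salt shaker into the condiment caddy and hold the caddy up level

### The job

Take the salt shaker that stands by itself in the open middle of the worktop (not the one in the row along the back) and put it upright into the empty pocket of the wooden condiment caddy, setting it down gently rather than dropping it, and let go of it. Then lift the caddy by its handle so that it hangs about 10 cm clear of the worktop, with the shaker and the spice jar still in their pockets, and finish while holding it there, level and steady, so that the worktop under it can be wiped. Do not tip the caddy or push the other things about.

Things in the scene. Friction and masses are not known exactly. Their poses are not given: they have to be found in the camera images.
- caddy: Wooden condiment caddy, loose, 0.35 kg, base 216 x 64 mm; origin at the centre of its underside, x along its length, z up. A square pocket at each end (inside 53 x 56 mm, floor 8 mm above the underside, wall tops 34 mm above it). Across the middle two posts carry the dark carrying bar: 18 mm thick along the caddy's x, 70 mm long along its y, from 134 to 156 mm above the underside. Any yaw
- handle (a point): Centre of the caddy's dark carrying bar, 145 mm above the underside; axes as the caddy's. From above, pinch the bar's 18 mm thickness (fingers close along the caddy's x), firmly (about 80 N, to keep the uneven load level)
- empty_pocket (a point): Centre of the floor of the caddy's empty pocket, 78 mm from its middle along +x; axes as the caddy's. A gripper that closes along the caddy's y keeps clear of the carrying bar
- full_pocket (a point): Centre of the floor of the pocket that already holds the spice jar, 78 mm from the middle along -x
- salt: Salt shaker standing by itself in the open part of the worktop, right of the caddy (a like one at the back, beside the brown pepper mill, is fixed and not meant): round, clear with grey-white filling and a domed grey cap, 44 mm across (up to 66 mm high, cap above it narrower, 34 mm), 90 mm tall, about 0.1 kg, standing upright; origin at the centre of its underside, z up
- spice_jar: Spice jar with a red cap, 45 mm across, 106 mm tall, standing in the caddy's full pocket; origin at the centre of its underside. Stays in the caddy
- pot: Bystander: low round white pot with a blue band, 69 mm across, 41 mm high; origin at the centre of its underside. It may stand where the shaker stood in another run
- lemon: Bystander: yellow lemon, 71 x 53 x 51 mm; origin under its middle
- tomato: Bystander: red tomato, 58 mm across, 62 mm high; origin under its middle
- mug: Bystander: green and white mug, 64 x 89 x 48 mm; origin under its middle
- tin: Bystander: round food tin, 87 mm across, 40 mm high; origin at the centre of its underside
Not all that is in view belongs to the job. What is shaped like the spice_jar but black, pink or turquoise is not meant.

How it is judged (in metres and radians):
On the way, in this order (a step that is already met when the one before it is completed fails the run):
1. the salt shaker stands in the empty pocket, let go of, while the caddy still stands on the worktop (horizontal distance between salt and empty_pocket below 0.014 m and z of salt in the frame of caddy between 0 and 0.016 m and angle between the z axis of each of salt, spice_jar and the z axis of caddy, either way round below 0.2 rad and horizontal distance between spice_jar and full_pocket below 0.014 m and z of spice_jar in the frame of caddy between 0 and 0.016 m and contact force between the fingers and salt below 0.1 N and contact force between the fingers and spice_jar below 0.1 N and height (world z) of caddy below 0.01 m and angle between caddy's own z axis and vertical below 0.1 rad and linear speed of salt below 0.05 m/s), for 0.2 s.
2. the loaded caddy is held up level and steady by its handle (horizontal distance between salt and empty_pocket below 0.014 m and z of salt in the frame of caddy between 0 and 0.016 m and angle between the z axis of each of salt, spice_jar and the z axis of caddy, either way round below 0.2 rad and horizontal distance between spice_jar and full_pocket below 0.014 m and z of spice_jar in the frame of caddy between 0 and 0.016 m and contact force between the fingers and salt below 0.1 N and contact force between the fingers and spice_jar below 0.1 N and distance between the grasp point and handle below 0.05 m and height (world z) of caddy between 0.06 and 0.2 m and angle between caddy's own z axis and vertical below 0.12 rad and contact force between the fingers and caddy above 2 N and linear speed of caddy below 0.03 m/s and angular speed of caddy below 0.15 rad/s), for 0.5 s.
At the end, for the whole second after the job is handed in: Caddy gripped at its handle (TCP within 50 mm), underside 60 to 200 mm above the worktop, tilt under 0.12 rad, under 0.03 m/s and 0.15 rad/s, touching no bystander; shaker and spice jar in their own pockets (14 mm from centre, under 16 mm above the underside, 0.2 rad upright to it), not touched (all of step 2 and contact force between caddy and pot below 0.1 N and contact force between caddy and lemon below 0.1 N and contact force between caddy and tomato below 0.1 N and contact force between caddy and mug below 0.1 N and contact force between caddy and tin below 0.1 N); the arm keeps its last pose, push and grip.
It fails at once if the caddy is tipped by more than 0.3 rad (angle between caddy's own z axis and vertical above 0.3 rad).
It fails at once if the salt shaker is dropped (falls free at over 0.6 m/s) (contact force between the fingers and salt below 0.1 N and linear speed of salt above 0.6 m/s and height (world z) of caddy below 0.02 m).
It fails at once if a bystander is pushed more than 25 mm (distance of any of pot, lemon, tomato, mug, tin from where it was at the start of the episode above 0.025 m).
It also fails if it takes over 51 s, if anything falls off the work surface, if the arm or the gripper's body presses on something with over 40 N, if the wrist force passes 120 N, or if a joint passes its speed limit or range.

### The arm

A 6-joint arm with a two-finger parallel gripper is mounted at the origin on a cart in front of the work surface, level with it; the furniture and walls round the work are solid. World frame = base frame: x ahead of the robot, y to its left, z up, the work surface at z = 0. Lengths are in m, angles in degrees, forces in N, time in s.
With the tool pointing down it reaches from about 0.25 to 0.725 m from the base axis. Payload 9.7 kg.
Tool frame: the origin (TCP) lies between the finger pads, 19 mm behind the fingertips; this is the grasp point; z points along the fingers, y is the line along which they close (so a half turn about z gives the same grasp; the last joint's range is limited). The gripper opens to 85 mm and grips with 20 to 120 N. Pads are 22 mm wide; open, the fingers measure 114 mm over their backs; the gripper's body (76 mm by 85 mm) begins 54 mm behind the grasp point. The pads swing forward as they close: fully open they stand 13 mm farther back than shut.
Start: joints at [73.51, 4.979, 10.078, 95.1, 0, 90], TCP at [0.156, 0.527, 0.25] pointing down, gripper open.
Joint ranges: [-179.16, 179.16], [-48.56, 103.87], [-65.8, 70.77], [-126.05, 130.52], [-82.76, 87.17], [-180, 180]. Speed limits (degrees/s): [127.2, 127.2, 147.25, 180, 180, 180].

### API

Orientations are given as [roll, pitch, yaw] about the fixed x, y, z axes, in that order (R = Rz(yaw) Ry(pitch) Rx(roll)).
In Python, from workcell import bot, camera, camera_model, outline_of, pinpoint gives the robot as it stands.
- The arm moves only by the tool move_arm, never from a script. Its arguments are lists of equal length, an entry for each row: "jaw": the closure, from 0 (fully open) to 1 (shut); "delta_pos": the shift along the world's x, y, z in m, a list of three; "yaw": the turn about the world's z in rad. In form: {"jaw": [jaw, ...], "delta_pos": [[dx, dy, dz], ...], "yaw": [yaw, ...]}. A call has 1 to 10 rows; each row shifts and turns the commanded pose from where the row before left it; what a row does not reach is not made up. A row lasts 1/12 s, in which the tool goes at most 41.7 mm and 7.16 degrees, less where a joint would pass 70% of its speed; a pose out of reach is approached as far as the arm can. A call with a gripper value outside its range is refused whole. The fingers move at their own pace and stop on an object; "force" is the grip in N (left out, the last holds). Time passes only in rows, so rows that do not move let the fingers close. It gives the time, the measured TCP pose, the force, the opening and the grip force at its end, in the units of the state.
- bot.get_obs(): the state, without advancing time (a new reading comes with each control period).
- camera(name): name is "side" or "top" or "wrist"; returns the picture (384x512x3 uint8, red, green, blue); there is no depth.
- camera_model(name): a dict with "fx", "fy", "cx", "cy" (pixels), "R" (3x3) and "t" (3): a world point X has camera coordinates R X + t. Camera axes: x right, y down, z forward; pixel columns grow to the right and rows downward; lengths in m; the calibration is good to about 2 mm. The wrist camera is an equidistant fisheye: a pixel r from the principal point sees the ray r / f radians off the axis. A picture is of the moment at which its call begins: read the wrist's pose just before it. camera_model takes no time and is no camera call; for the wrist camera it gives the pose at the moment of the call.
- bot.job_done(): hands the job in; it is judged then, once.
Trained networks look in the newest picture that a camera, given by its name, has taken for a name from the list of things; names that differ only in an ending like _2 or _b are one class to them, and where a whole thing is asked for, a point or a joint stands for the part that bears it (a point fixed in the world has none). Each returns a list of dicts, best first, with "confidence" (0 to 1); they miss things now and then, are a little off and sometimes report something else, mostly with a low value. They report only what shows in the picture. A call takes as long as a camera call. They do not tell look-alikes from the thing itself.
- outline_of(camera, thing): "mask" (384x512 bool, what is visible of it) and "xy" ([column, row] in pixels, amid what is visible of it).
- pinpoint(camera, thing): "xy" ([column, row] in pixels: a listed point, or the origin of a listed thing).
The state is a dict: "time": time; "q": joint angles; "qd": joint speeds; "joint_efforts": joint torques, N m; "ee_pos": TCP position; "tcp_rot": TCP orientation; "wrist_force": force on the tool from outside, world axes, zero at the start; "torque": the same for the moment, N m; "opening": finger opening in m; "grasp_force": force on a finger pad.
Only numpy, scipy, OpenCV 4.12 (cv2) and the standard library are available. Lean on these libraries where they do the work, as an engineer would, in place of code of your own. Each camera call takes 0.05 s, during which the arm holds its last target. There are 200 camera calls.

## Working session

There is one attempt and no reset: what is moved stays moved. The work goes in short steps, Python scripts to look and compute and a tool call to move; the robot and the scene stay as the last step left them, time stands still between calls to the robot, and variables do not carry over. Pictures are saved under pics/ and viewed, at most 10 in all, crops included, and the job is handed in when it is done.

Besides the shell and the picture viewer there is one more tool, called as name(argument=value, ...), one argument or row to a line, values as JSON. move_arm: Moves the arm, as the interface text tells. Its arguments: {"type":"object","properties":{"jaw":{"type":"array"},"delta_pos":{"type":"array"},"yaw":{"type":"array"},"force":{"type":"number"}},"required":["jaw","delta_pos","yaw"]}

```bash
mkdir -p pics; cat > h.py <<'E'
import numpy as np, cv2
from workcell import bot, camera, camera_model, outline_of, pinpoint
def ray(m,xy,fish=False):
    x=(xy[0]-m['cx'])/m['fx'];y=(xy[1]-m['cy'])/m['fy']
    if fish:
        r=np.hypot(x,y);d=np.array([x/r*np.sin(r),y/r*np.sin(r),np.cos(r)]) if r>1e-9 else np.array([0,0,1.])
    else: d=np.array([x,y,1.])
    R=np.array(m['R']);return -R.T@np.array(m['t']),R.T@d
def atz(name,xy,z):
    c,d=ray(camera_model(name),xy,name=='wrist');return (c+d*(z-c[2])/d[2]).round(4)
def save(name,img): cv2.imwrite('pics/'+name,img[:,:,::-1])
E
python3 - <<'E'
from h import *
s=bot.get_obs();print(s['ee_pos'],s['tcp_rot'],s['time'],s['opening'])
a=camera('top');b=camera('side')
save('a.png',np.hstack([cv2.resize(a,(400,300)),cv2.resize(b,(400,300))]))
save('top.png',a);save('side.png',b)
for n in('top','side'):
  m=camera_model(n);print(n,-np.array(m['R']).T@np.array(m['t']))
  for t,z in(('salt',0),('handle',.145),('empty_pocket',.008),('full_pocket',.008),('caddy',0),('spice_jar',.008),('pot',0),('lemon',0),('tomato',0),('mug',0),('tin',0)):
    print(t,[(np.round(d['xy'],1).tolist(),round(d['confidence'],2),atz(n,d['xy'],z)[:2].tolist()) for d in pinpoint(n,t)[:4]])
E
```

```text
[0.15606669 0.52717796 0.24925018] [-1.79919882e+02  6.92207085e-05  1.63508334e+02] 0.0 0.08535823113794325
top [0.09954369 0.17069293 1.49496662]
salt [([338.8, 184.3], 0.42, [0.4987, -0.3692]), ([288.6, 153.8], 0.39, [0.704, -0.2184])]
handle [([224.2, 201.5], 0.75, [0.5411, 0.1231])]
empty_pocket [([234.5, 197.1], 0.78, [0.59, 0.0713])]
full_pocket [([210.6, 223.7], 0.77, [0.5134, 0.2007])]
caddy [([227.2, 215.7], 0.65, [0.5254, 0.1255])]
spice_jar [([183.0, 223.5], 0.76, [0.552, 0.3074]), ([249.7, 236.5], 0.69, [0.4094, 0.0669]), ([209.5, 225.5], 0.65, [0.5077, 0.2072]), ([224.6, 213.2], 0.56, [0.5369, 0.1325])]
pot [([299.2, 209.6], 0.78, [0.4502, -0.1671])]
lemon [([296.6, 231.2], 0.64, [0.3679, -0.1226])]
tomato [([329.7, 145.1], 0.45, [0.6829, -0.4063])]
mug [([168.7, 267.8], 0.77, [0.3988, 0.4119])]
tin [([290.1, 154.9], 0.73, [0.6969, -0.2227])]
side [-0.24001719 -0.37319776  1.35129322]
salt [([350.8, 279.8], 0.8, [0.4777, -0.3571])]
handle [([218.3, 177.8], 0.81, [0.5342, 0.1324]), ([335.3, 206.8], 0.38, [0.6042, -0.2323])]
empty_pocket [([242.1, 205.4], 0.7, [0.5587, 0.0618])]
full_pocket [([198.2, 198.6], 0.85, [0.5136, 0.2057])]
caddy [([223.2, 202.4], 0.63, [0.5443, 0.1265])]
spice_jar [([199.7, 197.2], 0.84, [0.521, 0.2042]), ([181.3, 183.6], 0.77, [0.5403, 0.2898]), ([217.3, 234.3], 0.58, [0.4227, 0.0792]), ([160.9, 205.0], 0.51, [0.4329, 0.302])]
pot [([289.6, 255.0], 0.58, [0.4677, -0.1563])]
lemon [([271.0, 280.7], 0.56, [0.3614, -0.1434])]
tomato [([386.9, 234.6], 0.8, [0.6829, -0.4039])]
mug [([131.4, 203.2], 0.65, [0.3966, 0.3976])]
tin [([337.1, 207.9], 0.94, [0.7043, -0.2224]), ([247.7, 206.2], 0.3, [0.5694, 0.0462])]
```

View pics/top.png

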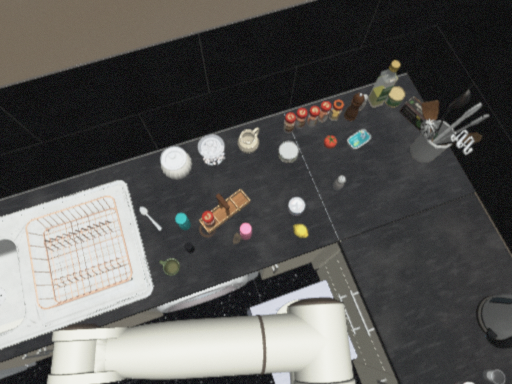

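View pics/side.png

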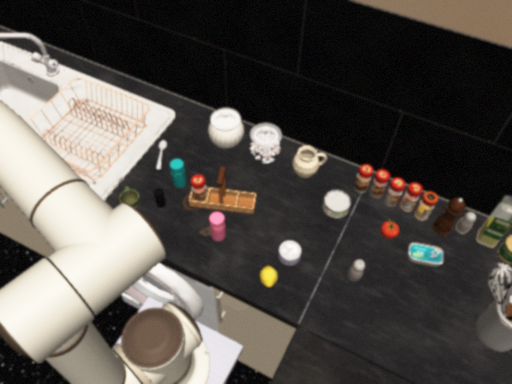

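The scene shows the free-standing shaker at side (357,268) / top (340,182). It could be confused with:
- the fixed shaker at the back, side (466,222)
- the pot, side (290,252)

The caddy is at side (222,200), with its jar at the left end and the empty pocket at the right. I'll choose the free-standing shaker and check it in a close crop.

```bash
python3 - <<'E'
from h import *
P={}
for n in('top','side'):
  im=camera(n);P[n]=im
  for t,z in(('salt',.045),('caddy',.02)):
    for d in outline_of(n,t)[:3]:
      ys,xs=np.nonzero(d['mask']);print(n,t,round(d['confidence'],2),np.round(d['xy'],1),len(xs),xs.min(),xs.max(),ys.min(),ys.max(),atz(n,(xs.mean(),ys.mean()),z))
  # rough pick of points
cr=lambda im,x,y,w=40,h=30:cv2.resize(im[y-h:y+h,x-w:x+w],(400,300),interpolation=cv2.INTER_CUBIC)
save('c.png',np.vstack([np.hstack([cr(P['side'],357,268),cr(P['top'],340,182)]),np.hstack([cr(P['side'],224,196),cr(P['top'],226,210)])]))
E
```

```text
top salt 0.63 [298.2 231.5] 189 293 308 225 238 [ 0.3541 -0.1285  0.045 ]
top caddy 0.92 [227.3 209. ] 760 200 248 190 233 [0.5475 0.1193 0.02  ]
side salt 0.63 [354.9 272.7] 275 348 364 260 281 [ 0.4896 -0.3612  0.045 ]
side salt 0.26 [201.8 188.2] 331 192 206 175 201 [0.5305 0.2096 0.045 ]
side caddy 0.56 [226.1 198.7] 1362 189 256 166 213 [0.5525 0.1215 0.02  ]
```

View pics/c.png

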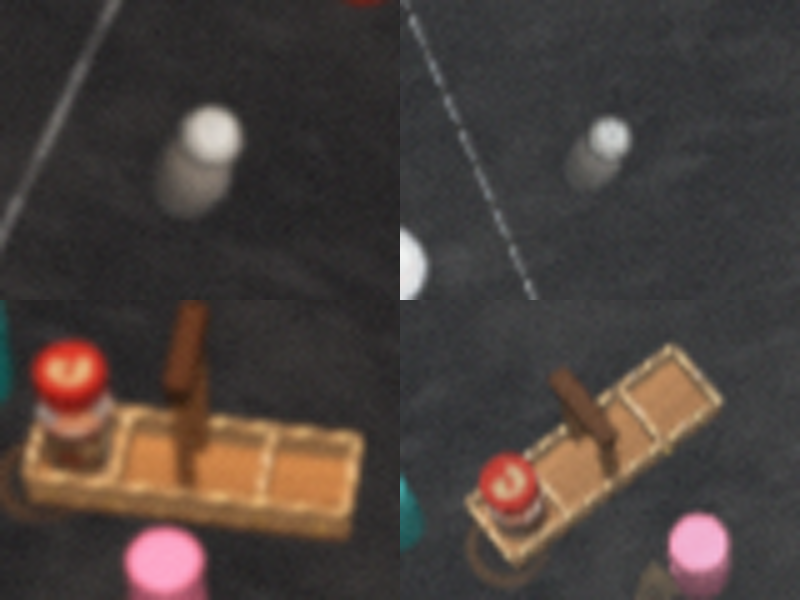

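```bash
python3 - <<'E'
from h import *
print('salt side',atz('side',(359.2,264.6),.085),'top',atz('top',(342,179.2),.085))
def fit(n,px,o):
  c=np.array([atz(n,(o[0]+x/5,o[1]+y/5),.034)[:2] for x,y in px]);print(n,c.tolist())
  m=c.mean(0);v=(c[0]+c[1]-c[2]-c[3])/2;w=c[0]+c[3]-c[1]-c[2]
  print('centre',m,'len',np.linalg.norm(v),'wid',np.linalg.norm(w)/2,'yaw',np.degrees(np.arctan2(v[1],v[0])),'yawW',np.degrees(np.arctan2(w[1],w[0])))
  y=np.arctan2(v[1],v[0]);print('empty',m+.078*np.array([np.cos(y),np.sin(y)]))
fit('top',[(272,46),(321,100),(118,264),(68,205)],(186,180))
fit('side',[(362,133),(350,224),(23,186),(40,105)],(184,166))
for n,p,o in(('top',(184,106),(186,180)),('side',(188,40),(184,166))): print(atz(n,(o[0]+p[0]/5,o[1]+p[1]/5),.156 if n=='top' else .145))
E
```

```text
salt side [ 0.4895 -0.3626  0.085 ] top [ 0.492  -0.3597  0.085 ]
top [[0.6061, 0.0388], [0.5479, 0.016], [0.4717, 0.2152], [0.5317, 0.2388]]
centre [0.53935 0.1272 ] len 0.2133313150946199 wid 0.06349055047800414 yaw -69.33079049773944 yawW 21.4327374322875
empty [0.56688182 0.05422056]
side [[0.6112, 0.0356], [0.5427, 0.0091], [0.4685, 0.2127], [0.53, 0.2376]]
centre [0.5381  0.12375] len 0.21717534390441284 wid 0.06989628030160118 yaw -69.03636031455181 yawW 21.573080011561377
empty [0.56600648 0.050913  ]
[0.5404 0.1281 0.156 ]
[0.5521 0.1307 0.145 ]
```

The crops confirm the choice: a grey-white shaker with a domed cap, standing alone at about (0.490,-0.361). The caddy is at about (0.539,0.126), yaw -69°, and its measured size of 0.215 x 0.065 matches the description. I'm moving over the shaker now.

move_arm(
  jaw=[0,0,0,0,0,0,0,0,0,0],
  delta_pos=[
    [0.0125,-0.033,0],
    [0.0125,-0.033,0],
    [0.0125,-0.033,0],
    [0.0125,-0.033,0],
    [0.0125,-0.033,0],
    [0.0125,-0.033,0],
    [0.0125,-0.033,0],
    [0.0125,-0.033,0],
    [0.0125,-0.033,0],
    [0.0125,-0.033,0],
  ],
  yaw=[-0.034,-0.034,-0.034,-0.034,-0.034,-0.034,-0.034,-0.034,-0.034,-0.034],
)

```text
time: 2.33
ee_pos: [0.2812, 0.1958, 0.2502]
tcp_rot: [179.9, 0.0, 144.0]
wrist_force: [0.4, -0.2, 0.4]
opening: 0.0855
grasp_force: 0.0
```

move_arm(
  jaw=[0,0,0,0,0,0,0,0,0,0],
  delta_pos=[
    [0.0125,-0.033,0],
    [0.0125,-0.033,0],
    [0.0125,-0.033,0],
    [0.0125,-0.033,0],
    [0.0125,-0.033,0],
    [0.0125,-0.033,0],
    [0.0125,-0.033,0],
    [0.0125,-0.033,0],
    [0.0125,-0.033,0],
    [0.0125,-0.033,0],
  ],
  yaw=[-0.034,-0.034,-0.034,-0.034,-0.034,-0.034,-0.034,-0.034,-0.034,-0.034],
)

```text
time: 3.17
ee_pos: [0.4063, -0.1346, 0.2502]
tcp_rot: [180.0, 0.0, 124.4]
wrist_force: [1.4, 1.0, -0.3]
opening: 0.0857
grasp_force: 0.0
```

```bash
python3 - <<'E'
from h import *
s=bot.get_obs();print(s['ee_pos'],s['tcp_rot'],s['time'],s['q'])
E
```

```text
[ 0.4062755  -0.13462496  0.2501874 ] [1.79970058e+02 3.06407545e-02 1.24421288e+02] 3.1667 [-1.83366163e+01 -1.16225794e+01 -5.71547780e+00  9.58645887e+01
  5.29283127e-03  3.72420892e+01]
```

move_arm(
  jaw=[0,0,0,0,0,0,0,0,0,0],
  delta_pos=[
    [0.0105,-0.0283,0],
    [0.0105,-0.0283,0],
    [0.0105,-0.0283,0],
    [0.0105,-0.0283,0],
    [0.0105,-0.0283,0],
    [0.0105,-0.0283,0],
    [0.0105,-0.0283,0],
    [0.0105,-0.0283,0],
    [0,0,-0.03],
    [0,0,-0.03],
  ],
  yaw=[-0.029,-0.029,-0.029,-0.029,-0.029,-0.029,-0.029,-0.029,0,0],
)

```text
time: 4.0
ee_pos: [0.4914, -0.3614, 0.1901]
tcp_rot: [179.9, 0.2, 111.1]
wrist_force: [0.7, -0.4, -1.1]
opening: 0.0855
grasp_force: 0.0
```

```bash
python3 - <<'E'
from h import *
s=bot.get_obs();print(s['ee_pos'],s['tcp_rot'])
im=camera('wrist');save('w1.png',im)
for f,n in((outline_of,'o'),(pinpoint,'p')):
  for d in f('wrist','salt')[:3]: print(n,round(d['confidence'],2),np.round(d['xy'],1),atz('wrist',d['xy'],0 if n=='p' else .088))
E
```

```text
[ 0.49139598 -0.36142116  0.19010174] [1.79901833e+02 1.59772839e-01 1.11148037e+02]
o 0.78 [256.9 186.2] [ 0.4847 -0.3439  0.088 ]
p 0.96 [257.2 176.3] [ 0.4913 -0.3566  0.    ]
```

View pics/w1.png

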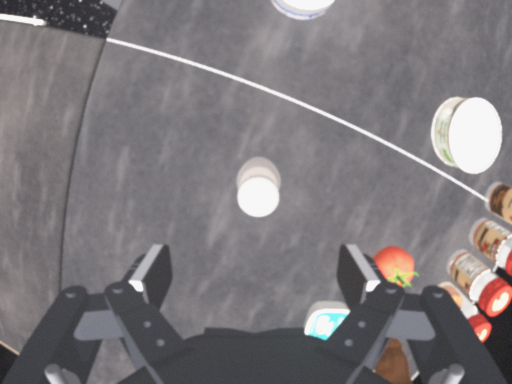

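The wrist picture shows the shaker centred between the fingers, with its cap at (258,197). Next I check the cap position.

```bash
python3 - <<'E'
from h import *
print(atz('wrist',(258.5,197),.085),atz('wrist',(258.5,197),.09),atz('wrist',(258.5,172),.04),bot.get_obs()['ee_pos'])
E
```

```text
[ 0.4907 -0.3536  0.085 ] [ 0.49   -0.3522  0.09  ] [ 0.4873 -0.3437  0.04  ] [ 0.48905984 -0.35837819  0.18786648]
```

move_arm(
  jaw=[0,0,0,0,0,0,0,0,0,0],
  delta_pos=[
    [0,0.002,-0.02],
    [0,0,-0.02],
    [0,0,-0.02],
    [0,0,-0.02],
    [0,0,-0.018],
    [0,0,-0.015],
    [0,0,-0.015],
    [0,0,-0.01],
    [0,0,0],
    [0,0,0],
  ],
  yaw=[0,0,0,0,0,0,0,0,0,0],
)

```text
time: 4.98
ee_pos: [0.4906, -0.3572, 0.0534]
tcp_rot: [180.0, 0.1, 111.3]
wrist_force: [0.2, 0.2, 0.6]
opening: 0.0854
grasp_force: 0.0
```

```bash
python3 - <<'E'
from h import *
s=bot.get_obs();print(s['ee_pos'],s['tcp_rot'],s['wrist_force'])
im=camera('wrist');save('w2.png',im)
for d in pinpoint('wrist','salt')[:3]: print(round(d['confidence'],2),np.round(d['xy'],1),atz('wrist',d['xy'],0))
print([atz('wrist',(256,r),.085) for r in (200,220)],bot.get_obs()['ee_pos'])
E
```

```text
[ 0.49055105 -0.3571707   0.05342615] [1.79966525e+02 5.62469434e-02 1.11270428e+02] [0.20521965 0.1718499  0.56651582]
0.81 [259.8 226.9] [ 0.4949 -0.3575  0.    ]
[array([ 0.4754, -0.3159,  0.085 ]), array([ 0.4779, -0.3223,  0.085 ])] [ 0.49083153 -0.3574182   0.05382947]
```

View pics/w2.png

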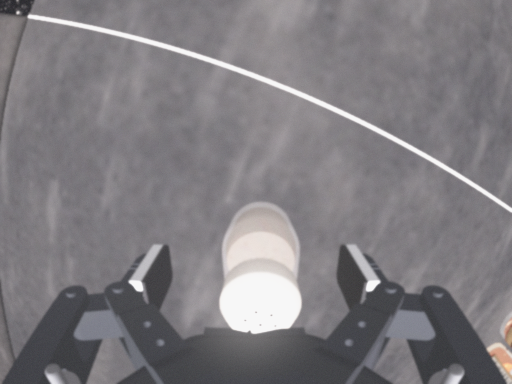

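The shaker stands between the pads, with its cap at (260,300). I'm closing gently now.

move_arm(
  jaw=[0.3,0.4,0.5,0.6,0.7,0.8,0.8,0.8,0.8,0.8],
  delta_pos=[
    [0,0,0],
    [0,0,0],
    [0,0,0],
    [0,0,0],
    [0,0,0],
    [0,0,0],
    [0,0,0],
    [0,0,0],
    [0,0,0],
    [0,0,0],
  ],
  yaw=[0,0,0,0,0,0,0,0,0,0],
  force=30,
)

```text
time: 5.92
ee_pos: [0.4906, -0.3572, 0.0528]
tcp_rot: [179.9, 0.1, 111.3]
wrist_force: [2.1, -0.5, 5.5]
opening: 0.0387
grasp_force: 30.1
```

```bash
python3 - <<'E'
from h import *
s=bot.get_obs();print(s['ee_pos'],s['opening'],s['grasp_force'])
im=camera('wrist');cv2.imwrite('pics/w3.png',im[:,:,::-1])
g=(im.min(2)>225).astype(np.uint8)
n,l,st,c=cv2.connectedComponentsWithStats(g)
for i in range(1,n):
  if st[i,4]>800: print(st[i],c[i],atz('wrist',(st[i,0]+st[i,2]/2,st[i,1]+st[i,3]/2),.085))
for n in('side','top'):
  camera(n)
  for d in pinpoint(n,'salt')[:2]: print(n,np.round(d['xy'],1),atz(n,d['xy'],0))
E
```

```text
[ 0.4906294  -0.35719278  0.05280925] 0.03865272392456586 30.14332877792185
[  28   15  484  197 1982] [275.26488396  93.13874874] [ 0.4691 -0.2885  0.085 ]
[ 211  272   81   61 3954] [251.15806778 302.57233182] [ 0.4882 -0.3535  0.085 ]
side [352.2 274.4] [ 0.4967 -0.3545  0.    ]
top [337.5 185.8] [ 0.4943 -0.3612  0.    ]
```

View pics/w3.png

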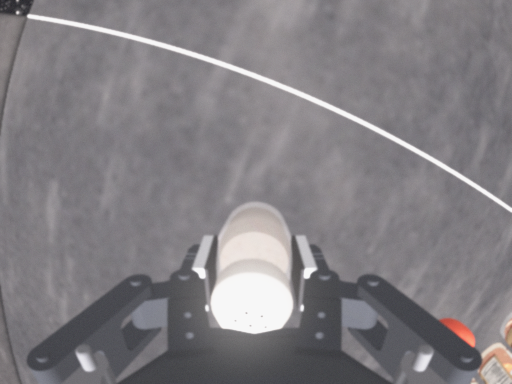

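The shaker is held between both pads at 30 N. I'll lift it and carry it over the caddy.

move_arm(
  jaw=[0.8,0.8,0.8,0.8,0.8,0.8,0.8,0.8,0.8,0.8],
  delta_pos=[
    [0,0,0.01],
    [0,0,0.02],
    [0,0,0.03],
    [0,0,0.03],
    [0,0,0.03],
    [0,0,0.03],
    [0.0055,0.0292,0],
    [0.0055,0.0292,0],
    [0.0055,0.0292,0],
    [0.0055,0.0292,0],
  ],
  yaw=[0,0,0,0,0,0,0,0,0,0],
)

```text
time: 7.0
ee_pos: [0.5118, -0.2391, 0.2022]
tcp_rot: [-180.0, -0.0, 111.2]
wrist_force: [-0.2, 0.5, -1.1]
opening: 0.0384
grasp_force: 30.1
```

move_arm(
  jaw=[0.8,0.8,0.8,0.8,0.8,0.8,0.8,0.8,0.8,0.8],
  delta_pos=[
    [0.0055,0.0292,0],
    [0.0055,0.0292,0],
    [0.0055,0.0292,0],
    [0.0055,0.0292,0],
    [0.0055,0.0292,0],
    [0.0055,0.0292,0],
    [0.0055,0.0292,0],
    [0.0055,0.0292,0],
    [0.0055,0.0292,0],
    [0.0055,0.0292,0],
  ],
  yaw=[0,0,0,0,0,0,0,0,0,0],
)

```text
time: 7.83
ee_pos: [0.5668, 0.0531, 0.2022]
tcp_rot: [-180.0, 0.0, 111.3]
wrist_force: [0.9, -0.2, -2.3]
opening: 0.0381
grasp_force: 30.1
```

move_arm(
  jaw=[0.8,0.8,0.8],
  delta_pos=[
    [0,0,0],
    [0,0,0],
    [0,0,0],
  ],
  yaw=[0,0,0],
)

```text
time: 8.08
ee_pos: [0.5668, 0.0516, 0.202]
tcp_rot: [-180.0, 0.0, 111.3]
wrist_force: [-0.1, -0.1, -0.4]
opening: 0.0384
grasp_force: 30.1
```

```bash
python3 - <<'E'
from h import *
s=bot.get_obs();print(s['ee_pos'],s['tcp_rot'],s['opening'],s['grasp_force'])
im=camera('wrist')
for t,z in(('salt',s['ee_pos'][2]-.053),('empty_pocket',.008),('handle',.145),('full_pocket',.008)):
  for d in pinpoint('wrist',t)[:2]: print(t,round(d['confidence'],2),np.round(d['xy'],1),atz('wrist',d['xy'],z))
sd=camera('side');tp=camera('top')
for n in('side','top'):
  for t,z in(('salt',s['ee_pos'][2]-.053),('empty_pocket',.008)):
    for d in pinpoint(n,t)[:2]: print(n,t,round(d['confidence'],2),np.round(d['xy'],1),atz(n,d['xy'],z))
cr=lambda im,x,y,w=40,h=30:cv2.resize(im[y-h:y+h,x-w:x+w],(400,300),interpolation=cv2.INTER_CUBIC)
save('w4.png',np.vstack([cv2.resize(im,(512,384)),np.hstack([cr(sd,235,185),cr(tp,230,205)])[:216,:512]]) if 0 else np.hstack([im,np.vstack([cv2.resize(cr(sd,235,185),(256,192)),cv2.resize(cr(tp,230,205),(256,192))])]))
E
```

```text
[0.56684668 0.05160403 0.20199922] [-1.79954514e+02  1.10335964e-02  1.11281830e+02] 0.038443469103924995 30.11211346514756
salt 0.93 [255.8 228. ] [0.5686 0.0496 0.149 ]
empty_pocket 0.89 [260.3 171.2] [0.5716 0.0572 0.008 ]
handle 0.79 [269.2  93.1] [0.5457 0.1306 0.145 ]
side salt 0.4 [247.5 181.3] [0.5623 0.044  0.149 ]
side salt 0.39 [286.9 257.3] [ 0.3795 -0.1766  0.149 ]
side empty_pocket 0.55 [246.9 205.5] [0.5659 0.0474 0.008 ]
top salt 0.45 [238.1 186.8] [0.5785 0.0543 0.149 ]
top empty_pocket 0.58 [240.5 198.4] [0.5761 0.0494 0.008 ]
```

View pics/w4.png

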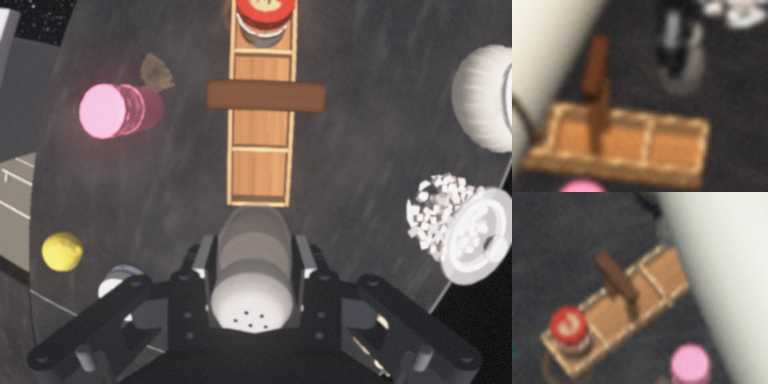

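```bash
python3 - <<'E'
from h import *
p=np.array([atz('wrist',q,.034)[:2] for q in((228.5,204),(288.5,205),(232,149),(292.5,150),(233,52),(296,52))])
print(p)
e=(p[0]+p[1])/2;u=p[:2].sum(0)-p[4:].sum(0);u/=np.linalg.norm(u)
print('mid',p[:4].mean(0),'end-30mm',e-u*.030,'yaw',np.degrees(np.arctan2(u[1],u[0])),'wid',np.linalg.norm(p[0]-p[1]),np.linalg.norm(p[2]-p[3]), 'len', np.linalg.norm(p[:2].mean(0)-p[2:4].mean(0)))
b=[(228,300),(252,300),(252,308)]
print([atz('wrist',q,.202+.033) for q in b])
h=(atz('wrist',(267,96),.156));print('bar',h)
E
```

```text
[[0.5513 0.0191]
 [0.6095 0.0406]
 [0.535  0.074 ]
 [0.5909 0.0948]
 [0.5018 0.1637]
 [0.5579 0.1863]]
mid [0.571675 0.057125] end-30mm [0.5705334  0.05818108] yaw -70.79879528553282 wid 0.062044258396728405 0.059644362684163156 len 0.05727307395277469
[array([0.556 , 0.0536, 0.235 ]), array([0.5642, 0.057 , 0.235 ]), array([0.5656, 0.0534, 0.235 ])]
bar [0.5448 0.1287 0.156 ]
```

move_arm(
  jaw=[0.8,0.8,0.8,0.8,0.8,0.8,0.8],
  delta_pos=[
    [0.002,0.002,-0.02],
    [0,0,-0.02],
    [0,0,-0.02],
    [0,0,-0.02],
    [0,0,-0.015],
    [0,0,0],
    [0,0,0],
  ],
  yaw=[0,0,0,0,0,0,0],
)

```text
time: 9.22
ee_pos: [0.5687, 0.0537, 0.1066]
tcp_rot: [-179.9, -0.0, 111.3]
wrist_force: [0.2, 0.6, -1.1]
opening: 0.0382
grasp_force: 30.1
```

```bash
python3 - <<'E'
from h import *
s=bot.get_obs();print(s['ee_pos'],s['tcp_rot'],s['opening'],s['grasp_force'])
im=camera('wrist')
for t,z in(('salt',s['ee_pos'][2]-.053),('empty_pocket',.008),('handle',.145)):
  for d in pinpoint('wrist',t)[:2]: print(t,round(d['confidence'],2),np.round(d['xy'],1),atz('wrist',d['xy'],z))
sd=camera('side')
for d in pinpoint('side','salt')[:1]: print(d['xy'],atz('side',d['xy'],s['ee_pos'][2]-.053))
a=im[130:350,156:356];b=sd[155:227,190:280]
save('w5.png',np.hstack([cv2.resize(a,(480,528),interpolation=cv2.INTER_CUBIC),cv2.copyMakeBorder(cv2.resize(b,(320,256),interpolation=cv2.INTER_CUBIC),0,272,0,0,0)]))
E
```

```text
[0.56865879 0.05373796 0.10664775] [-1.79919713e+02 -2.32649734e-02  1.11256993e+02] 0.038209831767080954 30.140727131220046
salt 0.67 [253.3 229.5] [0.5706 0.0503 0.0536]
empty_pocket 0.83 [256.4 202.5] [0.5718 0.0541 0.008 ]
handle 0.57 [268.1  84.7] [0.5444 0.13   0.145 ]
[245.5, 195.7] [0.5706 0.0553 0.0536]
```

View pics/w5.png

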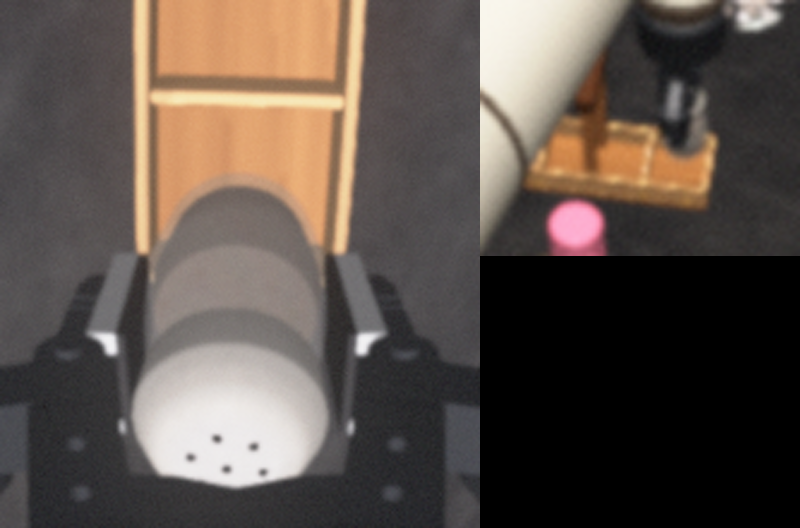

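```bash
python3 - <<'E'
from h import *
f=lambda x,y,z:atz('wrist',(156+x/2.4,130+y/2.4),z)[:2]
u=np.array([np.cos(np.radians(-69.5)),np.sin(np.radians(-69.5))]);v=np.array([-u[1],u[0]])
far=f(236,176,.0536);pn=f(247,107,.034);pf=f(247,92,.034)
L=[f(135,200,.034),f(151,200,.034)];R=[f(338,200,.034),f(357,200,.034)]
l=f(152,270,.0536+.03);r=f(325,270,.0536+.03)
print('part thick',(pn-pf)@u,'gap part->salt edge',(far-pn)@u,'want 4.5mm')
print('walls v',[p@v for p in L+R],'mid',np.mean([p@v for p in L+R]),'far v',far@v)
print('salt side edges v guess z.084',l@v,r@v,(l@v+r@v)/2)
print('tcp v',np.array([.5687,.0537])@v,'u',u,'v',v)
print('lines yaw',[np.degrees(np.arctan2(*(f(*b,.034)-f(*a,.034))[::-1])) for a,b in(((135,5),(136,250)),((364,5),(345,250)))])
E
```

```text
part thick 0.004307020567008758 gap part->salt edge 0.013942513369047286 want 4.5mm
walls v [np.float64(0.5228403061811664), np.float64(0.5275920371001265), np.float64(0.5828348024716082), np.float64(0.5884995798371436)] mid 0.5554416813975113 far v 0.5524140748084074
salt side edges v guess z.084 0.5333724359237257 0.5729436052590019 0.5531580205913638
tcp v 0.551491610399197 u [ 0.35020738 -0.93667219] v [0.93667219 0.35020738]
lines yaw [np.float64(-70.67681568183822), np.float64(-70.48227017415212)]
```

```bash
python3 - <<'E'
from h import *
f=lambda x,y,z:atz('wrist',(156+x/2.4,130+y/2.4),z)[:2]
u=np.array([.35,-.9367]);v=np.array([.9367,.35]);t=np.array([.5687,.0537])
print('cam',ray(camera_model('wrist'),(256,192),True))
for z in(.05,.0536,.057): print(z,(f(236,176,z)-t)@u,(f(236,176,z)-t)@v)
pn=f(247,107,.034);print('pocket rel tcp u',(pn+.0265*u-t)@u,'v',.5554-t@v)
# pad tips seen: inner front edges of pads at z=tcp-.019 and cap 
for q in((118,258),(352,258),(93,335),(383,335)): print(q,[((f(*q,.1066+d)-t)@u).round(4) for d in(-.019,.0)],[((f(*q,.1066+d)-t)@v).round(4) for d in(-.019,.0)])
for n in(190,):
  for y,z in((345,.1066-.053+.066),(345,.1066-.053+.075)): print('cap far edge u',(f(232,y,z)-t)@u)
E
```

```text
cam (array([0.54281571, 0.12258951, 0.23016451]), array([ 0.10917906, -0.26089486, -0.9591735 ]))
0.05 -0.012968749999999975 0.0010028800000000584
0.0536 -0.014174119999999998 0.0009195300000000074
0.057 -0.015344489999999985 0.0009298500000000497
pocket rel tcp u -0.001619057414999986 v 0.0039037100000000047
(118, 258) [np.float64(-0.006), np.float64(-0.015)] [np.float64(-0.0252), np.float64(-0.0218)]
(352, 258) [np.float64(-0.0066), np.float64(-0.0156)] [np.float64(0.0268), np.float64(0.0232)]
(93, 335) [np.float64(0.0144), np.float64(0.0027)] [np.float64(-0.0323), np.float64(-0.028)]
(383, 335) [np.float64(0.0136), np.float64(0.002)] [np.float64(0.0359), np.float64(0.0311)]
cap far edge u -0.004073129999999993
cap far edge u -0.009737639999999992
```

move_arm(
  jaw=[0.8,0.8,0.8,0.8],
  delta_pos=[
    [-0.001,0.006,0],
    [0,0,-0.008],
    [0,0,-0.008],
    [0,0,0],
  ],
  yaw=[0,0,0,0],
)

```text
time: 9.85
ee_pos: [0.5671, 0.0598, 0.0887]
tcp_rot: [-179.8, -0.0, 111.3]
wrist_force: [0.5, -0.1, -3.0]
opening: 0.0381
grasp_force: 30.1
```

```bash
python3 - <<'E'
from h import *
s=bot.get_obs();print(s['ee_pos'],s['wrist_force'])
im=camera('wrist')
for t,z in(('salt',s['ee_pos'][2]-.053),('empty_pocket',.008)):
  for d in pinpoint('wrist',t)[:2]: print(t,round(d['confidence'],2),np.round(d['xy'],1),atz('wrist',d['xy'],z))
sd=camera('side')
a=im[150:300,181:331];b=sd[175:225,220:270]
save('w6.png',np.hstack([cv2.resize(x,(400,400),interpolation=cv2.INTER_CUBIC) for x in(a,b)]))
m=camera_model('wrist')
# base circle predictions: pixel row for salt centred at pocket?
E
```

```text
[0.56711984 0.05984487 0.0886546 ] [ 0.50205895 -0.1419291  -3.02514558]
salt 0.79 [255.2 228.6] [0.5692 0.0573 0.0357]
empty_pocket 0.96 [258.  216.9] [0.5726 0.0555 0.008 ]
```

View pics/w6.png

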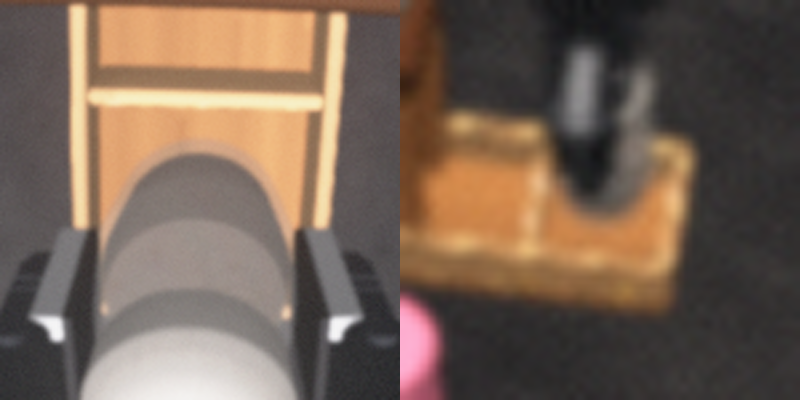

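```bash
python3 - <<'E'
from h import *
u=np.array([.35,-.9367]);v=np.array([.9367,.35]);t=np.array([.5671,.0598])
f=lambda x,y,z:atz('side',(220+x/8,175+y/8),z)[:2]
def proj(n,X):
  m=camera_model(n);c=np.array(m['R'])@X+np.array(m['t']);return np.array([m['fx']*c[0]/c[2]+m['cx'],m['fy']*c[1]/c[2]+m['cy']])
for c in((152,150),(285,160),(265,265),(130,245)): p=f(*c,.034);print('side rim rel',((p-t)@u).round(4),((p-t)@v).round(4))
for z in(.0357,.0):
  a=np.linspace(0,6.28,60);pts=np.array([proj('side',np.array([t[0]+.022*np.cos(q),t[1]+.022*np.sin(q),z])) for q in a]);pts=(pts-[220,175])*8
  print('pred base bbox crop',z,pts.min(0).round(),pts.max(0).round())
g=lambda x,y,z:atz('wrist',(181+x*3/8,150+y*3/8),z)[:2]
r=lambda p:(((p-t)@u).round(4),((p-t)@v).round(4))
print('w part near',r(g(205,107,.034)),'salt edge',r(g(196,140,.0357)),r(g(196,150,.0357)),'walls',[r(g(x,195,.034)) for x in(71,90,316,334)],'pads',[r(g(x,230,.0697)) for x in(97,298)])
E
```

```text
side rim rel -0.0189 0.0206
side rim rel 0.0367 0.0228
side rim rel 0.0348 -0.0305
side rim rel -0.0212 -0.0279
pred base bbox crop 0.0357 [137. 149.] [244. 237.]
pred base bbox crop 0.0 [138. 198.] [243. 285.]
w part near (np.float64(-0.0219), np.float64(0.003)) salt edge (np.float64(-0.0143), np.float64(0.001)) (np.float64(-0.0118), np.float64(0.001)) walls [(np.float64(0.001), np.float64(-0.0296)), (np.float64(0.0009), np.float64(-0.0249)), (np.float64(0.0002), np.float64(0.0307)), (np.float64(0.0002), np.float64(0.0351))] pads [(np.float64(-0.0064), np.float64(-0.0188)), (np.float64(-0.0068), np.float64(0.0214))]
```

The last wrist and side pictures show the shaker base roughly centred over the pocket. The side view suggests a couple of mm toward the end wall and the wrist view a little the other way. I'll take the middle and lower gently while watching the force.

move_arm(
  jaw=[0.8,0.8,0.8,0.8,0.8,0.8],
  delta_pos=[
    [0.0005,-0.001,0],
    [0,0,-0.003],
    [0,0,-0.003],
    [0,0,-0.003],
    [0,0,-0.003],
    [0,0,0],
  ],
  yaw=[0,0,0,0,0,0],
)

```text
time: 10.55
ee_pos: [0.5682, 0.0587, 0.078]
tcp_rot: [-179.9, -0.0, 111.3]
wrist_force: [0.9, 0.7, -0.9]
opening: 0.0383
grasp_force: 30.1
```

move_arm(
  jaw=[0.8,0.8,0.8,0.8,0.8],
  delta_pos=[
    [0,0,-0.003],
    [0,0,-0.003],
    [0,0,-0.003],
    [0,0,-0.003],
    [0,0,0],
  ],
  yaw=[0,0,0,0,0],
)

```text
time: 10.97
ee_pos: [0.5683, 0.0587, 0.0661]
tcp_rot: [-179.9, -0.0, 111.3]
wrist_force: [-0.4, -0.4, -0.0]
opening: 0.0384
grasp_force: 30.1
```

move_arm(
  jaw=[0.8,0.8,0.8],
  delta_pos=[
    [0,0,-0.003],
    [0,0,-0.001],
    [0,0,0],
  ],
  yaw=[0,0,0],
)

```text
time: 11.22
ee_pos: [0.5685, 0.0588, 0.0627]
tcp_rot: [-180.0, -0.0, 111.3]
wrist_force: [0.1, 0.4, -0.7]
opening: 0.0381
grasp_force: 30.1
```

```bash
python3 - <<'E'
from h import *
s=bot.get_obs();print(s['ee_pos'],s['wrist_force'])
im=camera('wrist');sd=camera('side');save('w7.png',im)
for n in('wrist','side'):
  for t,z in(('salt',.009),('empty_pocket',.008),('handle',.145),('full_pocket',.008)):
    for d in pinpoint(n,t)[:1]: print(n,t,round(d['confidence'],2),np.round(d['xy'],1),atz(n,d['xy'],z))
E
```

```text
[0.56846727 0.0587761  0.06266332] [ 0.07698589  0.41053484 -0.73641106]
wrist salt 0.56 [255.8 229.1] [0.5708 0.0563 0.009 ]
side salt 0.53 [241.9 201.8] [0.5707 0.069  0.009 ]
side empty_pocket 0.71 [248.4 205.1] [0.5697 0.0438 0.008 ]
side handle 0.61 [220.4 175.8] [0.5441 0.1305 0.145 ]
side full_pocket 0.66 [200.1 201.1] [0.5078 0.1947 0.008 ]
```

move_arm(
  jaw=[0.8,0.8,0.8,0.8],
  delta_pos=[
    [0,0,-0.001],
    [0,0,-0.001],
    [0,0,0],
    [0,0,0],
  ],
  yaw=[0,0,0,0],
)

```text
time: 12.05
ee_pos: [0.5686, 0.0588, 0.0609]
tcp_rot: [-180.0, -0.0, 111.3]
wrist_force: [-1.0, 0.3, -1.4]
opening: 0.0385
grasp_force: 30.1
```

move_arm(
  jaw=[0.8,0.8,0.8],
  delta_pos=[
    [0,0,-0.001],
    [0,0,0],
    [0,0,0],
  ],
  yaw=[0,0,0],
)

```text
time: 12.3
ee_pos: [0.5687, 0.0588, 0.0608]
tcp_rot: [180.0, 0.0, 111.3]
wrist_force: [-2.1, 1.1, 5.1]
opening: 0.0385
grasp_force: 31.0
```

Contact came at the expected height, so I'll release slowly.

move_arm(
  jaw=[0.52,0.48,0.44,0.4,0.35,0.3,0.25,0.2,0.2,0.2],
  delta_pos=[
    [0,0,0],
    [0,0,0],
    [0,0,0],
    [0,0,0],
    [0,0,0],
    [0,0,0],
    [0,0,0],
    [0,0,0],
    [0,0,0],
    [0,0,0],
  ],
  yaw=[0,0,0,0,0,0,0,0,0,0],
)

```text
time: 13.13
ee_pos: [0.5686, 0.0588, 0.06]
tcp_rot: [180.0, -0.0, 111.3]
wrist_force: [1.1, 0.0, -0.0]
opening: 0.0684
grasp_force: 0.0
```

move_arm(
  jaw=[0.2,0.2,0.2,0.2,0.2,0.2,0.2,0.2,0.2,0.2],
  delta_pos=[
    [0,0,0.005],
    [0,0,0.01],
    [0,0,0.02],
    [0,0,0.03],
    [0,0,0.03],
    [0,0,0.03],
    [0,0,0.03],
    [0,0,0.03],
    [0,0,0],
    [0,0,0],
  ],
  yaw=[0,0,0,0,0,0,0,0,0,0],
)

```text
time: 13.97
ee_pos: [0.5693, 0.0589, 0.2479]
tcp_rot: [179.8, 0.1, 111.3]
wrist_force: [-0.6, 0.1, -0.3]
opening: 0.068
grasp_force: 0.0
```

```bash
python3 - <<'E'
from h import *
s=bot.get_obs();print(s['ee_pos'],s['wrist_force'],s['time'])
im=camera('wrist');sd=camera('side')
for n in('wrist','side'):
  for t,z in(('salt',.009),('spice_jar',.009),('empty_pocket',.008),('handle',.145),('full_pocket',.008)):
    for d in pinpoint(n,t)[:1]: print(n,t,round(d['confidence'],2),np.round(d['xy'],1),atz(n,d['xy'],z))
b=sd[160:235,175:275]
save('w8.png',np.hstack([im,cv2.copyMakeBorder(cv2.resize(b,(288,216),interpolation=cv2.INTER_CUBIC),0,168,0,0,0)]))
E
```

```text
[0.56934415 0.05886475 0.24791464] [-0.60598421  0.13206782 -0.30406646] 13.9667
wrist salt 0.88 [251.  167.9] [0.5646 0.0567 0.009 ]
wrist spice_jar 0.6 [256.2  44.6] [0.5157 0.1991 0.009 ]
wrist empty_pocket 0.84 [253.5 169.1] [0.5678 0.0563 0.008 ]
wrist handle 0.97 [255.5 103.9] [0.5415 0.1299 0.145 ]
side salt 0.68 [242.7 202.1] [0.5709 0.066  0.009 ]
side spice_jar 0.88 [218.3 235.6] [0.4196 0.0736 0.009 ]
side empty_pocket 0.83 [243.6 206.2] [0.5582 0.0559 0.008 ]
side handle 0.63 [219.2 175. ] [0.5451 0.1354 0.145 ]
side full_pocket 0.93 [197.7 199.8] [0.5086 0.2046 0.008 ]
```

View pics/w8.png

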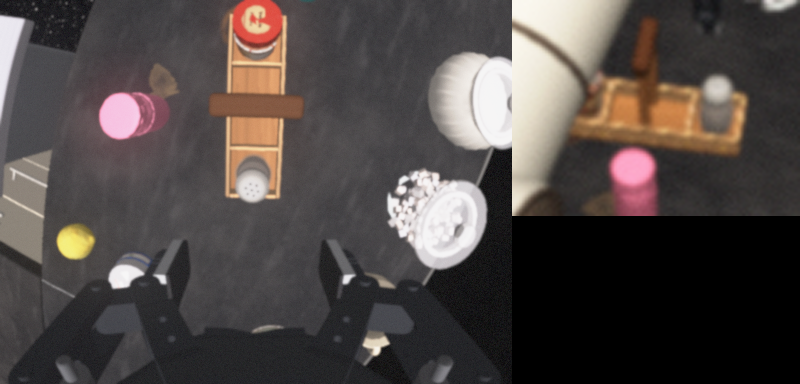

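The picture shows the shaker standing upright in the pocket at (252,178), the jar at (257,25) and the bar at (256,105).

```bash
python3 - <<'E'
from h import *
f=lambda x,y,z:atz('wrist',(x,y),z)[:2]
a,b=f(211,105.5,.156),f(301,106.5,.156);print(a,b,(a+b)/2,np.degrees(np.arctan2(*(b-a)[::-1])),np.linalg.norm(a-b))
c=[f(*q,.034) for q in((225,197),(280,198),(230,15),(286,15))]
w=c[0]+c[1]-c[2]-c[3];print(np.mean(c,0),np.degrees(np.arctan2(w[1],w[0])),np.linalg.norm(w)/2)
im=cv2.imread('pics/w8.png')
E
```

```text
[0.513  0.1178] [0.5723 0.1402] [0.54265 0.129  ] 20.69357175267434 0.0633896679278256
[0.542425 0.12895 ] -70.42262487567662 0.2117407672131184
```

move_arm(
  jaw=[0.1,0.1,0.1,0.1,0.1,0.1,0.1,0.1,0.1,0.1],
  delta_pos=[
    [-0.0028,0.0069,0],
    [-0.0028,0.0069,0],
    [-0.0028,0.0069,0],
    [-0.0028,0.0069,0],
    [-0.0028,0.0069,0],
    [-0.0028,0.0069,0],
    [-0.0028,0.0069,0],
    [-0.0028,0.0069,0],
    [-0.0028,0.0069,0],
    [-0.0028,0.0069,0],
  ],
  yaw=[0.11,0.11,0.11,0.11,0.11,0.11,0.11,0.11,0.11,0.11],
)

```text
time: 15.4
ee_pos: [0.5405, 0.1281, 0.245]
tcp_rot: [-180.0, 0.0, 174.6]
wrist_force: [0.1, 0.1, -0.1]
opening: 0.0767
grasp_force: 0.0
```

move_arm(
  jaw=[0.1,0.1,0.1,0.1,0.1,0.1],
  delta_pos=[
    [0,0,0],
    [0,0,0],
    [0,0,0],
    [0,0,0],
    [0,0,0],
    [0,0,0],
  ],
  yaw=[0.11,0.11,0.11,0.11,0.008,0],
)

```text
time: 15.9
ee_pos: [0.5406, 0.1278, 0.245]
tcp_rot: [-180.0, 0.0, -160.2]
wrist_force: [0.0, -0.2, 0.2]
opening: 0.0769
grasp_force: 0.0
```

```bash
python3 - <<'E'
from h import *
s=bot.get_obs();print(s['ee_pos'],s['tcp_rot'],s['opening'])
im=camera('wrist');
print([ (t,round(d['confidence'],2),np.round(d['xy']),atz('wrist',d['xy'],z)) for t,z in(('handle',.145),('empty_pocket',.008),('full_pocket',.008),('salt',.008),('spice_jar',.008)) for d in pinpoint('wrist',t)[:1]])
for d in outline_of('wrist','caddy')[:1]:
  ys,xs=np.nonzero(d['mask']);print(len(xs),xs.min(),xs.max())
hsv=cv2.cvtColor(im,cv2.COLOR_RGB2HSV)
m=((im[...,0]>45)&(im[...,0]<140)&(hsv[...,1]>120)&(hsv[...,0]<14)).astype(np.uint8)
n,l,st,c=cv2.connectedComponentsWithStats(m)
for i in range(1,n):
  if st[i,4]>600:
    r=cv2.minAreaRect(np.argwhere(l==i)[:,::-1].astype(np.float32));print(st[i],r,atz('wrist',r[0],.156))
E
```

```text
[0.54060049 0.12778819 0.24498249] [-1.79999909e+02  1.39024319e-03 -1.60200592e+02] 0.07694831426637762
[('handle', 0.62, array([254., 206.]), array([0.5433, 0.1282, 0.145 ])), ('empty_pocket', 0.72, array([195., 170.]), array([0.5683, 0.0594, 0.008 ])), ('salt', 0.64, array([190., 173.]), array([0.5745, 0.0536, 0.008 ])), ('spice_jar', 0.96, array([405., 145.]), array([0.4412, 0.3036, 0.008 ]))]
7933 164 347
[ 244  151   24   98 1712] ((255.5, 199.5), (97.0, 23.0), 90.0) [0.5345 0.1262 0.156 ]
```

move_arm(
  jaw=[0.1,0.1,0.1,0.1,0.1,0.1,0.1,0.1],
  delta_pos=[
    [0.0005,0,-0.02],
    [0,0,-0.02],
    [0,0,-0.02],
    [0,0,-0.015],
    [0,0,-0.013],
    [0,0,-0.01],
    [0,0,0],
    [0,0,0],
  ],
  yaw=[0,0,0,0,0,0,0,0],
)

```text
time: 16.92
ee_pos: [0.5411, 0.1277, 0.1471]
tcp_rot: [180.0, -0.0, -160.1]
wrist_force: [-0.3, 0.4, 1.6]
opening: 0.0769
grasp_force: 0.0
```

move_arm(
  jaw=[0.2,0.3,0.4,0.5,0.6,0.7,0.8,0.9,1,1],
  delta_pos=[
    [0,0,0],
    [0,0,0],
    [0,0,0],
    [0,0,0],
    [0,0,0],
    [0,0,0],
    [0,0,0],
    [0,0,0],
    [0,0,0],
    [0,0,0],
  ],
  yaw=[0,0,0,0,0,0,0,0,0,0],
  force=40,
)

```text
time: 17.75
ee_pos: [0.541, 0.1279, 0.147]
tcp_rot: [180.0, -0.0, -160.0]
wrist_force: [-2.1, 1.7, 2.4]
opening: 0.0171
grasp_force: 39.1
```

move_arm(
  jaw=[1,1,1,1,1],
  delta_pos=[
    [0,0,0],
    [0,0,0],
    [0,0,0],
    [0,0,0],
    [0,0,0],
  ],
  yaw=[0,0,0,0,0],
  force=85,
)

```text
time: 18.17
ee_pos: [0.5411, 0.1279, 0.1472]
tcp_rot: [180.0, 0.0, -160.0]
wrist_force: [-3.7, 2.5, 4.5]
opening: 0.0165
grasp_force: 84.2
```

The bar is gripped (17 mm opening, 84 N), so I'll lift gently.

move_arm(
  jaw=[1,1,1,1,1,1,1,1,1,1],
  delta_pos=[
    [0,0,0.001],
    [0,0,0.002],
    [0,0,0.004],
    [0,0,0.006],
    [0,0,0.006],
    [0,0,0.006],
    [0,0,0.006],
    [0,0,0.006],
    [0,0,0.006],
    [0,0,0.006],
  ],
  yaw=[0,0,0,0,0,0,0,0,0,0],
)

```text
time: 19.0
ee_pos: [0.5412, 0.1278, 0.1967]
tcp_rot: [-180.0, 0.0, -160.0]
wrist_force: [-0.2, 0.5, -5.4]
opening: 0.0169
grasp_force: 83.0
```

move_arm(
  jaw=[1,1,1,1,1,1,1,1,1,1],
  delta_pos=[
    [0,0,0.007],
    [0,0,0.007],
    [0,0,0.007],
    [0,0,0.007],
    [0,0,0.007],
    [0,0,0.006],
    [0,0,0.005],
    [0,0,0.003],
    [0,0,0.002],
    [0,0,0],
  ],
  yaw=[0,0,0,0,0,0,0,0,0,0],
)

```text
time: 19.83
ee_pos: [0.5412, 0.1278, 0.2473]
tcp_rot: [-180.0, 0.0, -160.1]
wrist_force: [0.6, -0.1, -5.8]
opening: 0.0165
grasp_force: 83.1
```

move_arm(
  jaw=[1,1,1,1,1,1,1,1,1,1],
  delta_pos=[
    [0,0,0],
    [0,0,0],
    [0,0,0],
    [0,0,0],
    [0,0,0],
    [0,0,0],
    [0,0,0],
    [0,0,0],
    [0,0,0],
    [0,0,0],
  ],
  yaw=[0,0,0,0,0,0,0,0,0,0],
)

```text
time: 20.67
ee_pos: [0.5411, 0.1278, 0.247]
tcp_rot: [180.0, 0.0, -160.0]
wrist_force: [0.1, -0.5, -5.7]
opening: 0.0168
grasp_force: 83.1
```

```bash
python3 - <<'E'
from h import *
s=bot.get_obs();z=s['ee_pos'][2]-.147;print(s['ee_pos'],s['wrist_force'],s['torque'],s['grasp_force'],s['opening'],z)
for n in('wrist','side','top'):
  im=camera(n)
  for t,h in(('salt',.009),('empty_pocket',.008),('spice_jar',.009),('full_pocket',.008),('handle',.145)):
    for d in pinpoint(n,t)[:1]: print(n,t,round(d['confidence'],2),np.round(d['xy'],1),atz(n,d['xy'],h+z))
E
```

```text
[0.54111094 0.12779143 0.24698492] [ 0.0568085  -0.50760304 -5.66490997] [ 0.01927596  0.00882948 -0.00739786] 83.07689309120178 0.01679442729452947 0.09998491533165288
wrist salt 0.82 [167.2 194.1] [0.5731 0.052  0.109 ]
wrist empty_pocket 0.55 [171.6 193. ] [0.571  0.0556 0.108 ]
wrist spice_jar 0.97 [333.2 189.2] [0.5157 0.1965 0.109 ]
wrist handle 0.86 [256.  271.1] [0.5431 0.1289 0.245 ]
side salt 0.69 [242.6 188.7] [0.5557 0.0579 0.109 ]
side empty_pocket 0.87 [246.2 185.5] [0.5729 0.0541 0.108 ]
side spice_jar 0.79 [219.3 233.4] [0.3784 0.0415 0.109 ]
side full_pocket 0.58 [195.9 179.3] [0.5189 0.2084 0.108 ]
side handle 0.68 [216.7 153.1] [0.5481 0.1407 0.245 ]
top empty_pocket 0.46 [224.5 205.8] [0.5361 0.1261 0.108 ]
top spice_jar 0.74 [182.5 223.7] [0.5211 0.3002 0.109 ]
top full_pocket 0.66 [207.2 212.9] [0.531  0.1982 0.108 ]
top handle 0.65 [220.7 194.4] [0.5377 0.1301 0.245 ]
```

```bash
python3 -c "
from workcell import bot
print(bot.job_done())"
```

```text
the job is handed in; nothing more can be done
None
```

The shaker stands upright in the empty pocket and was let go there; the caddy now hangs by its handle about 10 cm above the worktop, apparently level and steady with the shaker and jar in place, and I handed the job in, but the hand-in returned no verdict.

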